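# Set a shoe last home on the measuring board and close the toe jaw

### The arm

A 6-joint arm with a two-finger parallel gripper is mounted at the origin on the work surface. World frame = base frame: x ahead of the robot, y to its left, z up, the work surface at z = 0. Lengths are in m, angles in degrees, forces in N, time in s.
With the tool pointing down it reaches from about 0.4 to 0.825 m from the base axis. Payload 7 kg.
Tool frame: the origin (TCP) lies at the very end of the fingers, on their centre line; the grasp point (between the pads) lies 19 mm behind it; z points along the fingers, y is the line along which they close (so a half turn about z gives the same grasp; the last joint's range is limited). The gripper opens to 88 mm and grips with 3 to 60 N. Pads are 19 mm wide; open, the fingers measure 130 mm over their backs; the gripper's body (78 mm by 193 mm) begins 47 mm behind the grasp point.
Start: joints at [16.507, 20.546, 0.682, 0, -70.136, -16.507], TCP at [0.675, -0, 0.227] pointing down, gripper open.
Joint ranges: [-176.03, 176.03], [-82.01, 121.73], [-58.28, 71.71], [-173.87, 95.51], [-174.79, -0.11], [-173.66, 173.66]. Speed limits (degrees/s): [136.94, 136.94, 172.46, 180, 180, 180].

### API

Orientations are given as [roll, pitch, yaw] about the fixed x, y, z axes, in that order (R = Rz(yaw) Ry(pitch) Rx(roll)).
In Python, from plant import ctrl gives the robot as it stands.
- The arm moves only by the tool carry_out, never from a script. Its argument "deltas" is a list that holds one entry, the list of rows, each a list of 5 numbers: the shift along the tool's x, y, z scaled (see below), then the turn about the tool's z scaled (see below), then the opening, from -1 (shut) to 1 (fully open). A call has 1 to 5 rows; each row is the pose to reach, as a shift and turn from the pose commanded when the call began, along the tool's axes at that moment, turning the shorter way round; what a row does not reach only later rows make up. The controller multiplies each number of a shift by 20 cm and each number of a turn by 2 pi rad. A row lasts 1/10 s, in which the tool goes at most 50 mm and 8.59 degrees, less where a joint would pass 70% of its speed; a pose out of reach is approached as far as the arm can. A call with a number of a shift or a turn outside -1 to 1 is refused whole. A call with a gripper value outside its range is refused whole. The fingers move at their own pace and stop on an object; the grip force is fixed at half the most. Time passes only in rows, so rows that repeat a pose let the fingers close. It gives the time, the measured TCP pose, the force, the opening and the grip force at its end, in the units of the state.
- ctrl.get_obs(): the state, without advancing time (a new reading comes with each control period).
- ctrl.snapshot(name): name is "scene" or "side" or "wrist"; returns a dict with "color" (420x560x3 uint8, red, green, blue), "camera_matrix" (3x3 intrinsics, pixels), "R" (3x3) and "t" (3): a world point X has camera coordinates R X + t. Camera axes: x right, y down, z forward; pixel columns grow to the right and rows downward; lengths in m; the calibration is good to about 2 mm. A picture is of the moment at which its call begins. There is no depth.
- ctrl.close_job(): hands the job in; it is judged then, once.
Trained networks look in a picture, given as the dict that the camera call returned (one of the last four; its "shot" number tells which), for a name from the list of things; names that differ only in an ending like _2 or _b are one class to them, and where a whole thing is asked for, a point or a joint stands for the part that bears it (a point fixed in the world has none). Each returns a list of dicts, best first, with "p" (0 to 1); they miss things now and then, are a little off and sometimes report something else, mostly with a low value. They report only what shows in the picture. A call takes as long as a camera call. They do not tell look-alikes from the thing itself.
- ctrl.search_frame(picture, name): "centre" ([column, row] in pixels, amid what is visible of it).
- ctrl.silhouettes(picture, name): "mask" (420x560 bool, what is visible of it) and "centre" ([column, row] in pixels, amid what is visible of it).
- ctrl.spot_point(picture, name): "centre" ([column, row] in pixels: a listed point, or the origin of a listed thing).
The state is a dict: "clock": time; "joint_pos": joint angles; "qvel": joint speeds; "tau": joint torques, N m; "tool_pos": TCP position; "orientation": TCP orientation; "force": force on the tool from outside, world axes, zero at the start; "moment": the same for the moment, N m; "opening": finger opening in m; "gripper_force": force on a finger pad.
Only numpy, scipy, OpenCV 4.12 (cv2) and the standard library are available. Lean on these libraries where they do the work, as an engineer would, in place of code of your own. Each camera call takes 0.05 s, during which the arm holds its last target. There are 200 camera calls.

### The job

Get the green shoe last ready to have its length read on the measuring board: stand it sole down on the bed with its heel flush against the heel stop and its inner side flush along the side fence, and leave it there released, with the toe jaw slid up so that it just touches the toe. Do not disturb the wooden last, the pencil pot, the thread stand or the spool.

Things in the scene. Friction and masses are not known exactly. Their poses are not given: they have to be found in the camera images.
- last_cone (a point): grip point of the green plastic left-foot shoe last (loose, 0.3 kg, 170 mm long, 80 mm high, standing on its flat sole), 60 mm above the sole, centred in its cone: the raised block over the heel with upright sides, 28 mm thick, 60 mm long, from 42 to 80 mm above the sole, two dark holes in its top. Grip it across the 28 mm. Axes: x heel to toe, y to the outer (left) side, z up
- last_heel (a point): rearmost point of the green last's heel, at sole level: x -38 mm, y 0, z -60 mm from the cone point. Below 36 mm the heel is wider than the cone: 48 mm
- last_toe (a point): foremost point of the green last's toe, 12 mm above the sole, 170 mm ahead of the heel point (x +132, y +2 mm from the cone point). The instep slopes from the cone down to the toe, which is 25 mm high
- last_inner_heel (a point): point on the green last's inner (-y) side at the heel, 12 mm above the sole: x -14 mm, y -24 mm from the cone point. A straight fence touches the inner side here and at the ball
- last_inner_ball (a point): point on the green last's inner (-y) side at the ball of the foot, 12 mm above the sole: x +67 mm, y -24 mm from the cone point. The last is 64 mm wide here
- datum (a point): corner of the fixed measuring board where heel stop face, fence face and bed top meet. x runs along the fence away from the heel stop (heel to toe of a measured last), y from the fence across the bed, z up: the stop's face is x = 0, the fence's y = 0, the bed z = 0, 12 mm above the table. The beech bed reaches x = 277 mm and y = 105 mm (white scale strip on that edge)
- stop_top (a point): middle of the top of the aluminium heel stop's face: x 0, y 45, z 45 mm from the datum. The stop is 15 mm thick, 120 mm wide, 45 mm high above the bed
- fence_top (a point): middle of the top inner edge of the aluminium side fence: x 135, y 0, z 25 mm from the datum. The fence is 12 mm thick, 270 mm long, 25 mm high above the bed
- jaw (a joint): position of the toe jaw along the board, m: the jaw's face stands 100 mm + this value from the heel stop's face; 0 is closest to the heel stop, 0.140 the far end. It slides along the board's x with about 1.5 N of friction and stays where it is left. It may start too near the heel stop for the last to fit in
- jaw_face (a point): point on the upright face of the toe jaw that looks at the heel stop, 12 mm above the bed, 32 mm from the fence. The jaw is an aluminium plate across the bed (8 mm thick, 42 mm high above the bed, 5 to 97 mm from the fence); axes as the datum's
- jaw_tab (a point): grip point of the red upright tab behind the jaw plate, 60 mm above the bed, 26 mm behind the jaw's face, 51 mm from the fence. The tab is 36 mm long along the board's x and 16 mm thick across it and rises to 75 mm above the bed; grip it across its 16 mm. Axes as the datum's
- wood_last_cone (a point): same point of the light-brown wooden right-foot last, the mirror image of the green one (its inner side is +y). Bystander, loose: leave it where it stands
- pot_mid (a point): centre of a grey pencil pot, 46 mm above the table: 54 mm wide, 92 mm high, its pencils standing up to 165 mm above the table. Bystander, loose, easily knocked over
- stand_mid (a point): a thread stand with a blue cone of thread; this point is on the cone's axis, 80 mm above the table. Round base 100 mm wide, cone 62 mm wide and 170 mm high, a thin upright post near the rim of the base, rising to 285 mm with a short arm back over the cone. Bystander, loose
- spool_mid (a point): centre of an orange thread spool with white ends, 42 mm wide, 52 mm high, standing on end on the table just outside the side fence. Bystander, loose
Not all that is in view belongs to the job. There is more than one size of the part that bears last_cone; the job needs the smaller.

How it is judged:
By the outcome, as a careful person would: the job done as asked, in the order asked, and still so for the second after the job is handed in, with the robot touching nothing.
It also fails if it takes over 72 s, if anything falls off the work surface, if the arm or the gripper's body presses on something with over 40 N, if the wrist force passes 120 N, or if a joint passes its speed limit or range.

## Working session

There is one attempt and no reset: what is moved stays moved. The work goes in short steps, Python scripts to look and compute and a tool call to move; the robot and the scene stay as the last step left them, time stands still between calls to the robot, and variables do not carry over. Pictures are saved under pics/ and viewed, at most 10 in all, crops included, and the job is handed in when it is done.

Besides the shell and the picture viewer there is one more tool, called after ">>>" as name([rows], argument=value, ...), one row to a line, values as JSON. carry_out: Moves the arm, as the interface text tells. Its arguments: {"type":"object","properties":{"deltas":{"type":"array"}},"required":["deltas"]}

```bash
ls; mkdir -p pics; cat > h.py <<'E'
import numpy as np, cv2
from plant import ctrl
def snap(n,f=None):
    p=ctrl.snapshot(n)
    if f: cv2.imwrite('pics/'+f,cv2.cvtColor(p['color'],cv2.COLOR_RGB2BGR))
    return p
def ray(p,uv):
    K,R,t=map(np.array,(p['camera_matrix'],p['R'],p['t']))
    return -R.T@t, R.T@np.linalg.solve(K,[uv[0],uv[1],1])
def onz(p,uv,z):
    c,d=ray(p,uv); return c+d*(z-c[2])/d[2]
def proj(p,X):
    q=np.array(p['camera_matrix'])@(np.array(p['R'])@np.array(X)+np.array(p['t'])); return q[:2]/q[2]
def tri(obs):
    A=0;b=0
    for p,uv in obs:
        c,d=ray(p,uv); d=d/np.linalg.norm(d); M=np.eye(3)-np.outer(d,d); A=A+M; b=b+M@c
    return np.linalg.solve(A,b)
E
python3 - <<'E'
from h import *
o=ctrl.get_obs();print(o)
H=dict(last_cone=.06,last_heel=0,last_toe=.012,last_inner_heel=.012,last_inner_ball=.012,datum=.012,stop_top=.057,fence_top=.037,jaw_face=.024,jaw_tab=.072,wood_last_cone=.06,pot_mid=.046,stand_mid=.08,spool_mid=.026)
for c in ('scene','side'):
    p=snap(c,c+'0.png'); print(c,-np.array(p['R']).T@p['t'])
    for n,z in H.items():
        print(n,[(round(d['p'],2),np.round(d['centre']).tolist(),np.round(onz(p,d['centre'],z),3)[:2].tolist()) for d in ctrl.spot_point(p,n)[:3]])
E
```

```text
pics
{'clock': 0.0, 'joint_pos': array([ 1.65054680e+01,  2.05902406e+01,  6.34291628e-01, -2.07403878e-02,
       -7.01357421e+01, -1.65066956e+01]), 'qvel': array([-0.01941248,  0.05555054,  0.09180907,  0.03306611, -0.02459995,
       -0.14985989]), 'tau': array([-8.00930356e-04, -5.82726967e+01,  2.93058443e+01,  6.99745238e+00,
        6.93249181e-03, -2.06530804e-04]), 'tool_pos': array([ 6.74512660e-01, -3.92339838e-05,  2.25638153e-01]), 'orientation': array([ 1.79906548e+02, -7.36071323e-03, -9.00082847e+01]), 'force': array([ 0.21918511, -0.31359651, -0.2081693 ]), 'moment': array([ 0.03862762, -0.0435829 , -0.00367964]), 'gripper_force': 0.0, 'opening': 0.08779899025000863}
scene [ 1.16487402 -0.09060589  0.76941568]
last_cone [(0.85, [185.0, 144.0], [0.247, -0.331]), (0.67, [235.0, 213.0], [0.493, -0.186])]
last_heel [(0.64, [231.0, 223.0], [0.467, -0.202])]
last_toe [(0.77, [258.0, 275.0], [0.625, -0.134]), (0.57, [254.0, 145.0], [0.191, -0.155]), (0.5, [310.0, 196.0], [0.395, -0.014])]
last_inner_heel [(0.92, [186.0, 176.0], [0.314, -0.325]), (0.91, [225.0, 228.0], [0.4
[... 1029 characters left out ...]
0.2, -0.144])]
last_inner_heel [(0.97, [247.0, 310.0], [0.32, -0.32]), (0.67, [300.0, 256.0], [0.504, -0.201])]
last_inner_ball [(0.85, [208.0, 285.0], [0.268, -0.208]), (0.81, [314.0, 244.0], [0.561, -0.17])]
datum [(0.8, [282.0, 200.0], [0.586, 0.078])]
stop_top [(0.64, [269.0, 190.0], [0.54, 0.071])]
fence_top [(0.57, [269.0, 175.0], [0.6, 0.206])]
jaw_face [(0.74, [259.0, 172.0], [0.59, 0.27]), (0.37, [266.0, 188.0], [0.564, 0.147])]
jaw_tab [(0.96, [255.0, 161.0], [0.571, 0.256])]
wood_last_cone [(0.68, [336.0, 308.0], [0.462, -0.432])]
pot_mid [(0.74, [250.0, 220.0], [0.435, -0.045])]
stand_mid [(0.57, [380.0, 212.0], [0.739, -0.201])]
spool_mid [(0.64, [289.0, 182.0], [0.648, 0.154])]
```

```bash
python3 - <<'E'
import cv2
a=cv2.imread('pics/scene0.png');b=cv2.imread('pics/side0.png')
import numpy as np
cv2.imwrite('pics/s1.png',cv2.resize(a,(784,588)));cv2.imwrite('pics/s2.png',cv2.resize(b,(784,588)))
E
```

```text
(no output)
```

View pics/s1.png

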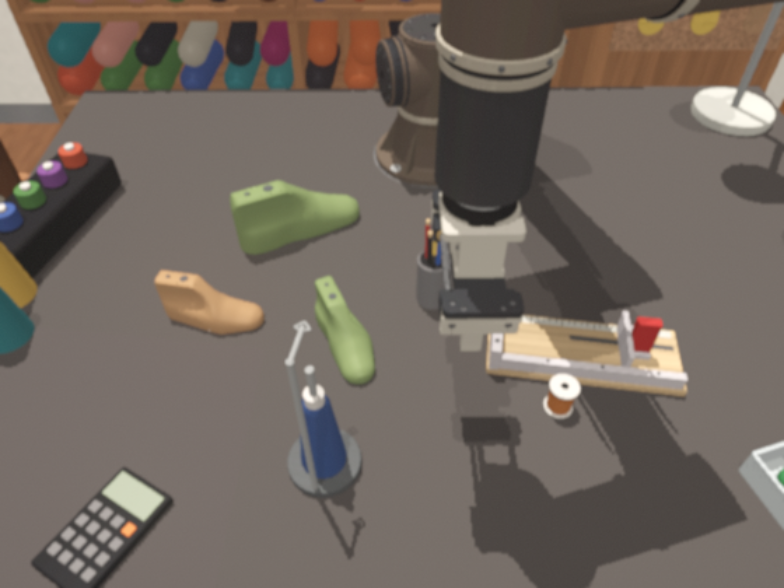

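View pics/s2.png

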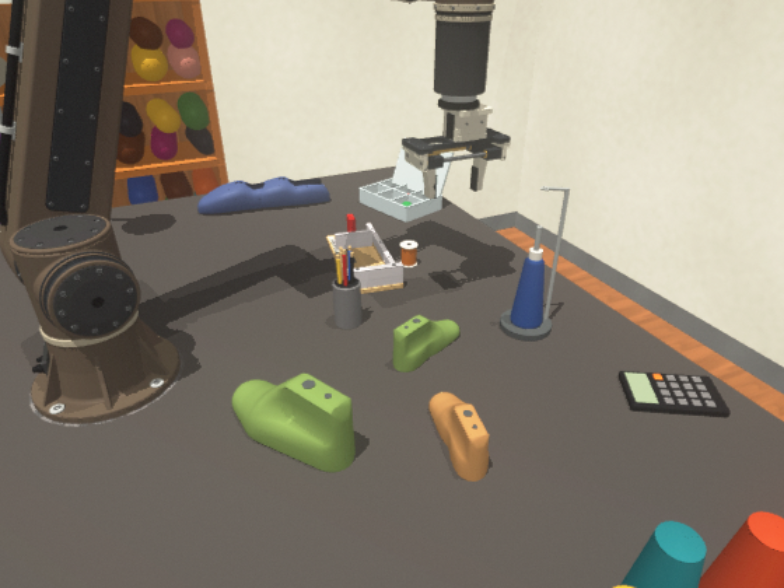

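The two green lasts are at scene px (185,144), at about (0.27,-0.31), and (235,213), at about (0.49,-0.19). The first is clearly larger. The orange-brown one at (130,204) is the wooden last. I choose the green one at (235,213), whose heel-to-toe length measures about 0.17 m. The board's stop end is at scene px (357,264), with the fence on the far-x side and the spool outside it.

```bash
python3 - <<'E'
from h import *
S=snap('scene');D=snap('side');W=snap('wrist','w0.png')
G=dict(last_cone=(.491,-.189,.06),last_heel=(.464,-.2,0),last_toe=(.623,-.128,.012),last_inner_heel=(.499,-.206,.012),last_inner_ball=(.567,-.172,.012),datum=(.594,.077,.012),stop_top=(.54,.075,.057),fence_top=(.602,.208,.037),jaw_face=(.585,.265,.024),jaw_tab=(.57,.28,.072),pot_mid=(.436,-.03,.046),stand_mid=(.74,-.19,.08),spool_mid=(.652,.154,.026))
for n,X in G.items():
    obs=[];s=[]
    for k,p in (('S',S),('D',D),('W',W)):
        c=[d for d in ctrl.spot_point(p,n) if np.linalg.norm(d['centre']-proj(p,X))<(25 if k!='W' else 90)]
        if c: obs.append((p,c[0]['centre'])); s.append(k+str(np.round(onz(p,c[0]['centre'],X[2])[:2],3)))
    print(n,s,np.round(tri(obs),3) if len(obs)>1 else '')
u,v=map(int,proj(S,(.54,-.16,.03)))
a=cv2.cvtColor(S['color'],cv2.COLOR_RGB2BGR)
c1=cv2.resize(a[v-45:v+60,u-90:u+50],(560,420),interpolation=3)
cv2.imwrite('pics/crop1.png',c1)
E
```

```text
last_cone ['S[ 0.49  -0.186]', 'D[ 0.492 -0.187]'] [ 0.492 -0.187  0.061]
last_heel ['S[ 0.461 -0.202]', 'D[ 0.464 -0.196]', 'W[ 0.462 -0.195]'] [ 0.463 -0.198  0.001]
last_toe ['S[ 0.624 -0.131]', 'D[ 0.624 -0.121]', 'W[ 0.612 -0.125]'] [ 0.619 -0.127  0.014]
last_inner_heel ['S[ 0.497 -0.209]', 'D[ 0.495 -0.214]'] [ 0.496 -0.21   0.009]
last_inner_ball ['S[ 0.567 -0.181]', 'D[ 0.561 -0.169]', 'W[ 0.571 -0.176]'] [ 0.565 -0.176  0.012]
datum ['S[0.591 0.07 ]', 'D[0.578 0.061]', 'W[0.585 0.073]'] [0.584 0.074 0.004]
stop_top ['S[0.532 0.081]', 'D[0.53  0.074]', 'W[0.54  0.085]'] [0.534 0.083 0.054]
fence_top ['S[0.6   0.211]', 'D[0.617 0.23 ]', 'W[0.607 0.21 ]'] [0.608 0.205 0.047]
jaw_face ['S[0.584 0.263]', 'D[0.593 0.274]'] [0.588 0.261 0.03 ]
jaw_tab ['S[0.572 0.289]', 'D[0.581 0.286]'] [0.579 0.284 0.076]
pot_mid ['S[ 0.43 -0.02]', 'D[ 0.438 -0.024]', 'W[ 0.441 -0.019]'] [ 0.438 -0.021  0.047]
stand_mid ['S[ 0.742 -0.188]', 'D[ 0.729 -0.209]'] [ 0.739 -0.192  0.07 ]
spool_mid ['S[0.662 0.155]', 'D[0.66  0.153]', 'W[0.656 0.156]'] [0.659 0.156 0.024]
```

View pics/crop1.png

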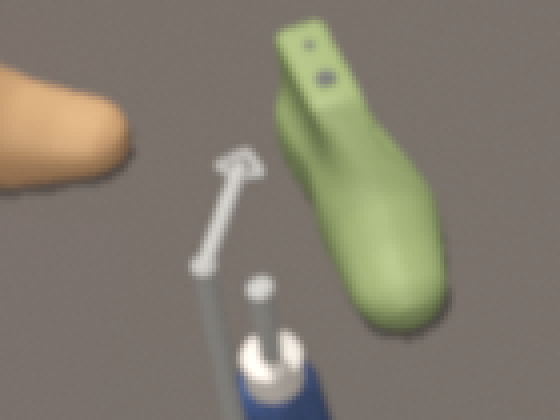

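View pics/w0.png

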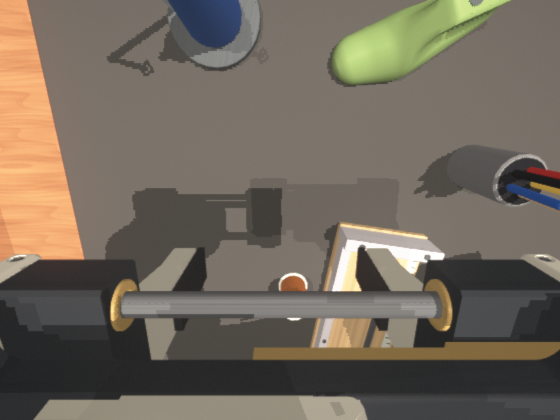

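The crop shows the small green last with two holes in its cone (crop px (310,45) and (325,78)), standing free with its toe towards (400,310). The wrist view shows the stop end of the board at (390,240), the spool at (292,285), and the board turned about 8–9° from world y. Next I go over to the jaw side for a closer look.

>>> carry_out([
  [[-1,0.475,0,0.025,1],[-1,0.475,0,0.025,1],[-1,0.475,0,0.025,1],[-1,0.475,0,0.025,1],[-1,0.475,0,0.025,1]],
])

```text
clock: 4.1
tool_pos: [0.5784, 0.203, 0.2269]
orientation: [-180.0, 0.0, -98.9]
force: [1.2, -0.2, 0.5]
opening: 0.0877
gripper_force: 0.0
```

>>> carry_out([
  [[-0.6,0.08,0,0,1],[-0.6,0.08,0,0,1],[-0.6,0.08,0,0,1],[-0.6,0.08,0,0,1],[-0.6,0.08,0,0,1]],
])

```text
clock: 4.6
tool_pos: [0.5827, 0.3211, 0.2261]
orientation: [180.0, -0.0, -99.0]
force: [-0.4, -0.5, -0.2]
opening: 0.0878
gripper_force: 0.0
```

```bash
cat > look.py <<'E'
from h import *
import sys
from scipy.optimize import least_squares
# fit board pose (x,y,yaw) + jaw from wrist, scene, side spots
def board(views,out=None,g=(.586,.074,81.5,.188)):
    off=dict(datum=(0,0,0),stop_top=(0,.045,.045),fence_top=(.135,0,.025),jaw_face=(None,.032,.012),jaw_tab=(.026,.051,.060))
    def X(n,q):
        a=np.radians(q[2]);o=off[n]; x={'jaw_face':q[3],'jaw_tab':q[3]+.026}.get(n,o[0])
        return np.array([q[0]+x*np.cos(a)-o[1]*np.sin(a),q[1]+x*np.sin(a)+o[1]*np.cos(a),.012+o[2]])
    obs=[]
    for k in views:
        p=snap(k,out if k=='wrist' else None)
        for n in off:
            for d in ctrl.spot_point(p,n):
                if np.linalg.norm(d['centre']-proj(p,X(n,g)))<35: obs.append((k,n,onz(p,d['centre'],X(n,g)[2])[:2],d['p'])); break
    r=least_squares(lambda q:np.concatenate([w*((X(n,q)[:2]-m)/.003) for k,n,m,w in obs]),g,loss='soft_l1',x_scale=(.01,.01,1,.01))
    for k,n,m,w in obs: print(k,n,np.round(w,2),np.round((m-X(n,r.x)[:2])*1000,1))
    print('board',np.round(r.x,4)); return r.x
E
python3 - <<'E'
from look import *
o=ctrl.get_obs();print(o['clock'],o['tool_pos'],o['orientation'])
board(['wrist'],'w1.png'); board(['wrist','scene','side'])
E
```

```text
4.6 [0.58268385 0.32105325 0.22610178] [ 1.79968095e+02 -4.40940019e-02 -9.89508300e+01]
wrist fence_top 0.71 [ 0.1 -0. ]
wrist jaw_face 0.64 [ 0.6 -1.7]
wrist jaw_tab 0.94 [-0.3  0.8]
board [5.89600e-01 7.60000e-02 8.23109e+01 1.85200e-01]
wrist fence_top 0.66 [-3.6  3.5]
wrist jaw_face 0.67 [-0.9  4.4]
wrist jaw_tab 0.59 [-2.8  1.8]
scene datum 0.98 [2.7 4.9]
scene stop_top 0.71 [-2.6 -4.5]
scene fence_top 0.92 [-1.  -0.2]
scene jaw_face 0.93 [ 1.9 -0.2]
scene jaw_tab 0.82 [ 7.6 -5.9]
side datum 0.68 [ -3.4 -16.9]
side stop_top 0.82 [-1.9 -7. ]
side fence_top 0.91 [2.3 7.7]
side jaw_face 0.66 [ 4.3 11.4]
side jaw_tab 0.66 [ -7.2 -29.6]
board [5.83700e-01 7.37000e-02 7.99587e+01 1.87600e-01]
```

View pics/w1.png

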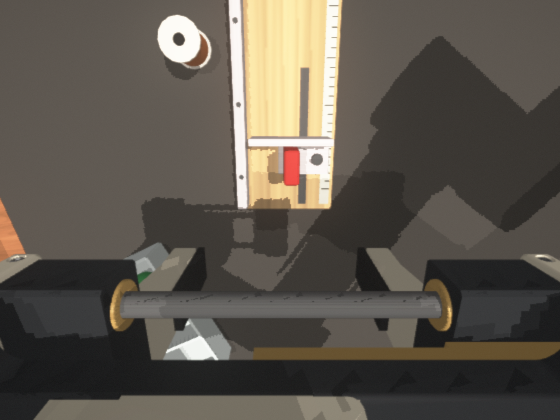

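The view shows the spool at (185,45), the fence running (237,0)–(242,205), and the jaw plate at rows 137–147 with the red tab at (291,167). The bed ends at row 209. I'll fit the bright edges against the dark table for an exact board pose.

```bash
cat > edge.py <<'E'
from h import *
def sub(prof,i0,i1,sgn):
    g=sgn*np.diff(prof.astype(float))[i0:i1]; k=int(np.argmax(g)); w=g[max(0,k-2):k+3].clip(0); return i0+max(0,k-2)+(w*np.arange(len(w))).sum()/w.sum()+.5
def hdg(P):
    P=np.array(P)[:,:2];c=P.mean(0);d=np.linalg.svd(P-c)[2][0]; return c,np.degrees(np.arctan2(d[1],d[0]))%180,np.abs((P-c)@[-d[1],d[0]]).max()
E
python3 - <<'E'
from edge import *
p=snap('wrist'); g=cv2.GaussianBlur(cv2.cvtColor(p['color'],cv2.COLOR_RGB2GRAY),(3,3),0)
F=[onz(p,(sub(g[r],220,244,1),r),.037) for r in range(85,135,4)]
S=[onz(p,(sub(g[r],320,350,-1),r),.012) for r in range(5,130,5)]
E=[onz(p,(c,sub(g[:,c],195,220,-1)),.012) for c in (252,258,264,270,276,312,318)]
J=[onz(p,(c,sub(g[:,c],128,142,1)),.054) for c in (256,264,272,280,288,315,322)]
J2=[onz(p,(c,sub(g[:,c],140,155,-1)),.054) for c in (254,258,318,324)]
for n,P in zip('FSEJK',(F,S,E,J,J2)): print(n,hdg(P))
a=np.radians((hdg(F)[1]+hdg(S)[1])/2);a=np.radians(hdg(S)[1]); u=np.array([np.cos(a),np.sin(a)]);v=np.array([-u[1],u[0]])
yf=hdg(F)[0]@v+.012; ys=hdg(S)[0]@v-.105; xe=hdg(E)[0]@u-.277
print('yaw',np.degrees(a),'fence y by F,S',yf,ys)
y0=(yf+ys)/2; d=xe*u+y0*v; print('datum',d,'jaw face',hdg(J)[0]@u-xe,'jaw back',hdg(J2)[0]@u-xe)
print([(round(r['p'],2),onz(p,r['centre'],.072)) for r in ctrl.spot_point(p,'jaw_tab')[:1]], d+(hdg(J)[0]@u-xe+.026)*u+.051*v)
E
```

```text
F (array([0.62100611, 0.22925646]), np.float64(80.9163709541753), np.float64(0.0002404184081992837))
S (array([0.49930713, 0.2019676 ]), np.float64(81.01301902063048), np.float64(0.0003631662645024829))
E (array([0.59021577, 0.34860123]), np.float64(163.4514994130106), np.float64(0.008622769134640927))
J (array([0.56979547, 0.26750044]), np.float64(170.95855125174472), np.float64(2.3615963216475537e-05))
K (array([0.56772765, 0.27718306]), np.float64(168.31182711672088), np.float64(0.00459473106239396))
yaw 81.01301902063048 fence y by F,S -0.5655703891511917 -0.5666282008139311
datum [0.58406831 0.0691307 ] jaw face 0.19370496469458054 jaw back 0.20294570189788907
[(0.78, array([0.56509725, 0.29401223, 0.072     ]))] [0.56801451 0.29410525]
```

Board yaw is 81.0° and the tab is at about (0.567,0.294). The jaw leaves only about 20 mm of room, so I'll slide it back a bit.

>>> carry_out([
  [[0.146,0.056,0.4,0,0.3],[0.146,0.056,0.865,0,0.3],[0.146,0.056,0.865,0,0.3],[0.146,0.056,0.865,0,0.3],[0.146,0.056,0.865,0,0.3]],
])

```text
clock: 6.4
tool_pos: [0.5647, 0.2916, 0.0492]
orientation: [179.7, -0.3, -99.1]
force: [-0.5, 0.2, 0.1]
opening: 0.0581
gripper_force: 0.0
```

>>> carry_out([
  [[0,0,0,0,-1],[0,0,0,0,-1],[0,0,0,0,-1],[0,0,0,0,-1],[0,0,0,0,-1]],
])

```text
clock: 6.9
tool_pos: [0.5677, 0.2943, 0.0546]
orientation: [-179.9, 0.1, -99.0]
force: [-0.2, 0.9, 0.3]
opening: 0.0225
gripper_force: 0.0
```

>>> carry_out([
  [[0,0,0,0,-1],[0,0,0,0,-1],[-0.06,0,0,0,-1],[-0.12,0,0,0,-1],[-0.17,0,0,0,-1]],
])

```text
clock: 7.4
tool_pos: [0.5732, 0.3287, 0.0541]
orientation: [-180.0, 0.0, -99.0]
force: [-0.1, -1.8, 5.7]
opening: 0.0156
gripper_force: 30.0
```

>>> carry_out([
  [[0,0,0,0,-1],[0,0,0,0,0.3],[0,0,0,0,0.3],[0,0,0,0,0.3],[0,0,0,0,0.3]],
])

```text
clock: 7.9
tool_pos: [0.5724, 0.3274, 0.0532]
orientation: [180.0, -0.0, -99.0]
force: [0.5, 0.6, -0.2]
opening: 0.0426
gripper_force: 0.0
```

>>> carry_out([
  [[0,0,-0.25,0,1],[0,0,-0.5,0,1],[0.1,0,-0.75,0,1],[0.3,0,-0.9,0,1],[0.5,0,-0.95,0,1]],
])

```text
clock: 8.4
tool_pos: [0.5581, 0.2289, 0.2475]
orientation: [-179.8, 0.2, -98.9]
force: [0.7, -0.3, -0.5]
opening: 0.0823
gripper_force: 0.0
```

>>> carry_out([
  [[0.2,0,0,0,1],[0.2,0,0,0,1],[0.2,0,0,0,1]],
])

```text
clock: 8.7
tool_pos: [0.5507, 0.1883, 0.2441]
orientation: [-180.0, 0.1, -99.1]
force: [0.7, 0.2, 0.5]
opening: 0.0879
gripper_force: 0.0
```

```bash
python3 - <<'E'
from look import *
o=ctrl.get_obs();print(o['clock'],o['tool_pos'],o['orientation'])
p=snap('wrist','w2.png')
for n,z in dict(last_cone=.06,last_heel=0,last_toe=.012,datum=.012,stop_top=.057,fence_top=.037).items():
    print(n,[(round(d['p'],2),np.round(d['centre']).tolist(),np.round(onz(p,d['centre'],z),4)[:2].tolist()) for d in ctrl.spot_point(p,n)[:2]])
E
```

```text
8.7 [0.55068392 0.18828529 0.24413361] [-1.79963946e+02  5.02787068e-02 -9.90971717e+01]
last_cone []
last_heel []
last_toe [(0.16, [281.0, 297.0], [0.5788, 0.3682])]
datum [(0.91, [239.0, 90.0], [0.5835, 0.0747])]
stop_top [(0.83, [274.0, 90.0], [0.5419, 0.0847])]
fence_top [(0.58, [239.0, 89.0], [0.5808, 0.0763])]
```

View pics/w2.png

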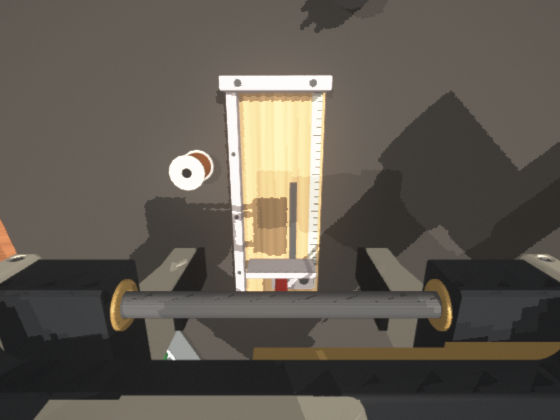

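The view shows the stop top at rows 76–90 and columns 219–331, the bed clear, and the jaw now far back at row 265. The spool is at (188,170), undisturbed.

```bash
python3 - <<'E'
from edge import *
p=snap('wrist'); g=cv2.GaussianBlur(cv2.cvtColor(p['color'],cv2.COLOR_RGB2GRAY),(3,3),0)
a=np.radians(81);u=np.array([np.cos(a),np.sin(a)]);v=np.array([-u[1],u[0]])
def show(n,P): P=np.array(P)[:,:2]; print(n,'u',np.round(np.median(P@u),4),'v',np.round(np.median(P@v),4),'hdg',np.round(hdg(P)[1:],3))
show('face',[onz(p,(c,sub(g[:,c],84,98,-1)),.057) for c in range(255,312,6)])
show('back',[onz(p,(c,sub(g[:,c],68,84,1)),.057) for c in range(245,300,6)])
show('fence outer',[onz(p,(sub(g[r],220,236,1),r),.037) for r in range(110,190,6)])
show('fence inner',[onz(p,(sub(g[r],236,250,-1),r),.037) for r in range(110,190,6)])
show('bed edge',[onz(p,(sub(g[r],312,332,-1),r),.012) for r in range(110,240,6)])
show('jaw',[onz(p,(c,sub(g[:,c],252,266,1)),.054) for c in range(255,285,5)])
cv2.imwrite('pics/c.png',cv2.resize(p['color'][60:140,210:340],None,fx=5,fy=5)[:,:,::-1])
E
```

```text
face u 0.1681 v -0.5132 hdg [170.988   0.   ]
back u 0.1534 v -0.5236 hdg [171.066   0.   ]
fence outer u 0.2337 v -0.5774 hdg [80.996  0.   ]
fence inner u 0.2337 v -0.5657 hdg [80.315  0.   ]
bed edge u 0.2674 v -0.4613 hdg [81.064  0.   ]
jaw u 0.3636 v -0.531 hdg [1.64965e+02 1.00000e-03]
```

>>> carry_out([
  [[1,-0.2,0,0.1,1],[1,-0.2,0,0.1,1],[1,-0.2,0,0.1,1],[1,-0.2,0,0.1,1],[1,-0.2,0,0.1,1]],
])

```text
clock: 9.6
tool_pos: [0.5586, -0.0187, 0.2435]
orientation: [-180.0, -0.1, -135.5]
force: [-0.3, 0.1, 0.2]
opening: 0.0876
gripper_force: 0.0
```

>>> carry_out([
  [[0.38,-0.53,0,0.056,1],[0.38,-0.53,0,0.056,1],[0.38,-0.53,0,0.056,1],[0.38,-0.53,0,0.056,1],[0.38,-0.53,0,0.056,1]],
])

```text
clock: 10.1
tool_pos: [0.5802, -0.1435, 0.243]
orientation: [180.0, -0.0, -155.2]
force: [0.4, 1.1, -0.4]
opening: 0.0872
gripper_force: 0.0
```

```bash
python3 - <<'E'
from look import *
o=ctrl.get_obs();print(o['clock'],o['tool_pos'],o['orientation'])
p=snap('wrist','w3.png')
for n,z in dict(last_cone=.06,last_heel=0,last_toe=.012,last_inner_heel=.012,last_inner_ball=.012).items():
    print(n,[(round(d['p'],2),np.round(d['centre']).tolist(),np.round(onz(p,d['centre'],z),4)[:2].tolist()) for d in ctrl.spot_point(p,n)[:2]])
E
```

```text
10.1 [ 0.5802096  -0.14352973  0.24301197] [ 1.79974710e+02 -4.08831715e-02 -1.55193410e+02]
last_cone [(0.69, [279.0, 102.0], [0.4972, -0.1837])]
last_heel []
last_toe [(0.63, [282.0, 207.0], [0.6156, -0.1249]), (0.38, [277.0, 102.0], [0.4967, -0.1865])]
last_inner_heel []
last_inner_ball [(0.96, [258.0, 159.0], [0.5696, -0.1803])]
```

View pics/w3.png

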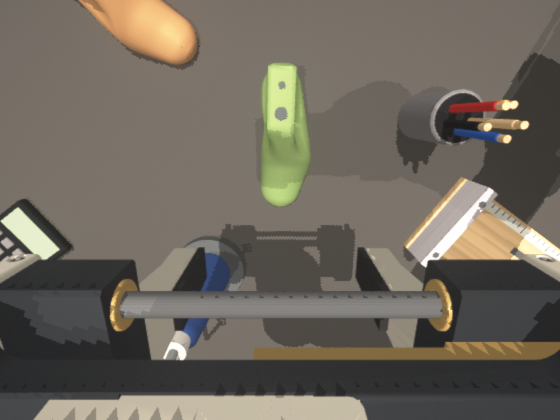

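The view shows the cone top at columns 268–296 and rows 66–135, with holes at (282,86) and (281,114). The last is nearly aligned with the tool. I'll compute its exact axis from the cone edges.

```bash
python3 - <<'E'
from edge import *
p=snap('wrist'); o=ctrl.get_obs()
img=p['color'].astype(int); g=cv2.GaussianBlur(p['color'],(3,3),0)[:,:,1]
L=[];R=[]
for r in range(70,100,3):
    L.append(onz(p,(sub(g[r],260,276,1),r),.08)); R.append(onz(p,(sub(g[r],288,303,-1),r),.08))
print('L',hdg(L),'R',hdg(R))
# lighter top face: print a row to see edges
for r in (76,92,104): print(r,g[r,258:308].tolist())
print('col',g[55:145,275].tolist())
for uv in ((282,86),(281,114),(282,66)): print(uv,onz(p,uv,.08))
yaw=o['orientation'][2]; t=np.radians(yaw); print(o['tool_pos'],yaw)
E
```

```text
L (array([ 0.48740255, -0.19994294]), np.float64(24.969704735281248), np.float64(0.00025235424192954057)) R (array([ 0.47598952, -0.17542498]), np.float64(21.663529197348186), np.float64(0.0002221670247437318))
76 [117, 117, 117, 117, 120, 131, 148, 160, 175, 200, 220, 228, 234, 238, 239, 239, 239, 238, 238, 238, 238, 237, 237, 237, 236, 236, 236, 235, 236, 235, 235, 234, 234, 232, 227, 219, 200, 168, 144, 130, 116, 107, 104, 104, 105, 108, 113, 116, 117, 117]
92 [118, 121, 133, 153, 171, 178, 175, 171, 182, 205, 223, 231, 235, 238, 238, 238, 238, 237, 237, 237, 236, 236, 236, 236, 236, 235, 235, 235, 235, 235, 234, 234, 233, 229, 222, 208, 182, 157, 149, 154, 159, 160, 155, 140, 120, 107, 108, 113, 117, 118]
104 [118, 120, 130, 151, 169, 176, 173, 173, 187, 210, 224, 231, 235, 237, 238, 237, 237, 236, 236, 236, 235, 235, 234, 234, 234, 234, 234, 234, 234, 233, 233, 232, 230, 226, 218, 198, 168, 151, 152, 159, 169, 177, 177, 167, 151, 130, 114, 107, 109, 114]
col [116, 116, 116, 116, 117, 119, 134, 162, 186, 203, 219, 227, 231, 234, 237, 238, 239, 239, 239, 239, 239, 238, 238, 238, 238, 238, 238, 238, 238, 237, 238, 238, 238, 238, 237, 237, 237, 237, 237, 237, 237, 237, 237, 237, 237, 237, 237, 237, 237, 236, 236, 233, 221, 198, 173, 158, 152, 150, 150, 154, 163, 175, 197, 222, 233, 235, 235, 235, 235, 235, 233, 230, 227, 219, 206, 192, 180, 171, 165, 162, 159, 156, 155, 155, 155, 155, 154, 153, 152, 151]
(282, 86) [ 0.48310196 -0.18544139  0.08      ]
(281, 114) [ 0.50740212 -0.17520565  0.08      ]
(282, 66) [ 0.46681023 -0.19305331  0.08      ]
[ 0.5802722  -0.14236539  0.24378151] -155.07073542971105
```

>>> carry_out([
  [[0.24,0.003,0,0.002,1],[0.482,0.003,0.15,0.002,1],[0.482,0.003,0.4,0.002,1],[0.482,0.003,0.65,0.002,1],[0.482,0.003,0.75,0.002,1]],
])

```text
clock: 10.95
tool_pos: [0.4898, -0.1828, 0.0904]
orientation: [179.9, -0.2, -155.9]
force: [-0.1, 0.2, -0.2]
opening: 0.0873
gripper_force: 0.0
```

>>> carry_out([
  [[0,0,0,0,1]],
])

```text
clock: 11.05
tool_pos: [0.4899, -0.1827, 0.0905]
orientation: [179.8, -0.3, -155.9]
force: [-0.3, -0.2, 0.4]
opening: 0.0874
gripper_force: 0.0
```

```bash
python3 - <<'E'
from h import *
p=snap('wrist','w4.png');o=ctrl.get_obs();print(o['clock'],o['tool_pos'],o['orientation'])
E
```

```text
11.1 [ 0.49173843 -0.18301712  0.0928398 ] [ 1.79945193e+02 -1.59238249e-01 -1.55835706e+02]
```

View pics/w4.png

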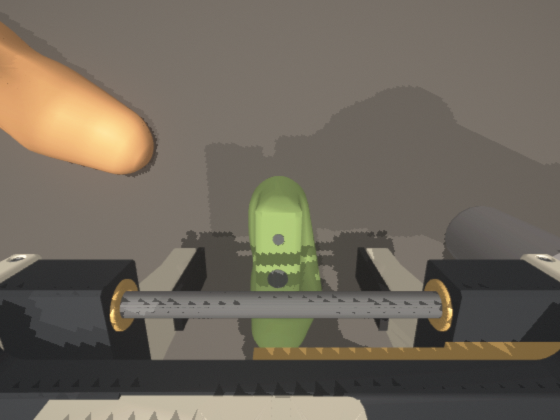

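The cone is centred between the fingers (holes at (279,240) and (278,278)), so I descend and grip.

>>> carry_out([
  [[0,0,0.12,0,1],[0,0,0.25,0,1],[0,0,0.25,0,-1],[0,0,0.25,0,-1],[0,0,0.25,0,-1]],
])

```text
clock: 11.6
tool_pos: [0.4941, -0.1832, 0.0457]
orientation: [-179.9, 0.2, -155.8]
force: [0.4, -0.1, 0.5]
opening: 0.0693
gripper_force: 0.0
```

>>> carry_out([
  [[0,0,0,0,-1],[0,0,0,0,-1],[0,0,0,0,-1],[0,0,0,0,-1],[0,0,0,0,-1]],
])

```text
clock: 12.1
tool_pos: [0.4924, -0.1832, 0.0436]
orientation: [-180.0, 0.0, -155.9]
force: [0.4, 0.2, 0.4]
opening: 0.0286
gripper_force: 0.0
```

>>> carry_out([
  [[0,0,0,0,-1],[0,0,0,0,-1],[0,0,0,0,-1],[0,0,-0.2,0,-1],[0,0,-0.3,0,-1]],
])

```text
clock: 12.6
tool_pos: [0.4925, -0.1833, 0.1048]
orientation: [-180.0, -0.0, -155.9]
force: [1.5, 0.6, -2.3]
opening: 0.0276
gripper_force: 30.0
```

>>> carry_out([
  [[0,0,-0.2,0,-1],[0,0,-0.4,0,-1],[0,0,-0.6,0,-1],[0,0,-0.75,0,-1],[0,0,-0.75,0,-1]],
])

```text
clock: 13.1
tool_pos: [0.4942, -0.1835, 0.2577]
orientation: [-179.8, 0.3, -155.9]
force: [0.1, -0.9, -3.6]
opening: 0.0279
gripper_force: 30.0
```

>>> carry_out([
  [[-0.1,0.13,0,-0.016,-1],[-0.2,0.26,0,-0.032,-1],[-0.3,0.39,0,-0.048,-1],[-0.4,0.52,0,-0.064,-1],[-0.5,0.65,0,-0.08,-1]],
])

```text
clock: 13.6
tool_pos: [0.5297, -0.0224, 0.2517]
orientation: [179.9, -0.1, -126.9]
force: [0.4, -0.6, -3.2]
opening: 0.0276
gripper_force: 30.0
```

>>> carry_out([
  [[-0.15,0.065,0,-0.016,-1],[-0.3,0.13,0,-0.032,-1],[-0.45,0.2,0,-0.048,-1],[-0.6,0.26,0,-0.064,-1],[-0.714,0.312,0,-0.078,-1]],
])

```text
clock: 14.1
tool_pos: [0.5662, 0.1294, 0.2514]
orientation: [179.8, -0.1, -98.7]
force: [0.2, -0.6, -4.1]
opening: 0.0279
gripper_force: 30.0
```

>>> carry_out([
  [[0,0,0,0,-1],[0,0,0,0,-1],[0,0,0,0,-1]],
])

```text
clock: 14.4
tool_pos: [0.5662, 0.1272, 0.2525]
orientation: [179.9, -0.1, -99.1]
force: [-1.1, 0.2, -2.9]
opening: 0.0276
gripper_force: 30.0
```

>>> carry_out([
  [[0,0.02,0.2,0,-1],[0,0.02,0.4,0,-1],[0,0.02,0.6,0,-1],[0,0.02,0.7,0,-1],[0,0.02,0.75,0,-1]],
])

```text
clock: 14.9
tool_pos: [0.5615, 0.1268, 0.1012]
orientation: [179.8, -0.1, -99.1]
force: [-0.2, 0.2, -3.2]
opening: 0.0282
gripper_force: 30.0
```

>>> carry_out([
  [[0,0,0.06,0,-1],[0,0,0.1,0,-1],[0,0,0.14,0,-1],[0,0,0.17,0,-1],[0,0,0.19,0,-1]],
])

```text
clock: 15.4
tool_pos: [0.5631, 0.1285, 0.0654]
orientation: [-180.0, 0.0, -99.0]
force: [-0.4, -0.7, -3.8]
opening: 0.0279
gripper_force: 30.0
```

>>> carry_out([
  [[0,0,0,0,-1],[0,0,0.01,0,-1],[0,0,0.01,0,-1]],
])

```text
clock: 15.7
tool_pos: [0.563, 0.1286, 0.0637]
orientation: [-180.0, 0.0, -99.0]
force: [0.2, 0.3, -3.2]
opening: 0.0277
gripper_force: 30.0
```

```bash
python3 - <<'E'
from h import *
o=ctrl.get_obs();print(o['clock'],o['tool_pos'],o['orientation'],o['force'])
a=snap('scene');b=snap('side')
c=lambda p,x:cv2.resize(p['color'][x[1]:x[1]+120,x[0]:x[0]+160],(400,300),interpolation=3)
cv2.imwrite('pics/p5.png',np.hstack([c(a,(330,180)),c(b,(210,110))])[:,:,::-1])
E
```

```text
15.7 [0.56303356 0.12856916 0.06367654] [-1.79987217e+02  1.17291326e-02 -9.89956812e+01] [ 0.23314233  0.25749546 -3.17824934]
```

View pics/p5.png

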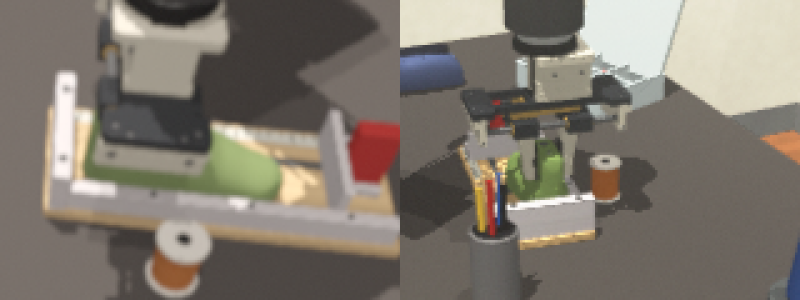

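The last hangs level over the bed, clear of the stop, fence and jaw, and the spool is untouched. I lower until contact.

>>> carry_out([
  [[0,0,0.015,0,-1],[0,0,0.03,0,-1],[0,0,0.03,0,-1]],
])

```text
clock: 16.1
tool_pos: [0.5631, 0.1285, 0.0573]
orientation: [-180.0, 0.0, -99.0]
force: [0.8, 0.3, -3.3]
opening: 0.0277
gripper_force: 30.0
```

>>> carry_out([
  [[0,0,0.005,0,-1],[0,0,0.005,0,-1]],
])

```text
clock: 16.3
tool_pos: [0.5631, 0.1284, 0.057]
orientation: [-180.0, 0.0, -99.0]
force: [-1.4, -2.7, 2.1]
opening: 0.0281
gripper_force: 30.0
```

>>> carry_out([
  [[0,0,0.005,0,-1],[0,0,0.005,0,-1]],
])

```text
clock: 16.5
tool_pos: [0.5632, 0.1281, 0.0562]
orientation: [-180.0, -0.0, -99.0]
force: [-0.8, -5.0, 4.2]
opening: 0.0277
gripper_force: 30.0
```

>>> carry_out([
  [[0.01,-0.008,-0.004,0,-1],[0.02,-0.015,-0.004,0,-1],[0.03,-0.022,-0.004,0,-1],[0.03,-0.022,-0.004,0,-1]],
])

```text
clock: 16.9
tool_pos: [0.5666, 0.1218, 0.0563]
orientation: [-180.0, 0.0, -99.0]
force: [-0.6, 0.1, 0.3]
opening: 0.0278
gripper_force: 30.0
```

>>> carry_out([
  [[0.005,0,0,0,-1],[0.005,0,0,0,-1]],
])

```text
clock: 17.1
tool_pos: [0.5664, 0.1209, 0.0564]
orientation: [-180.0, 0.0, -99.0]
force: [-0.1, 0.5, -0.9]
opening: 0.0281
gripper_force: 30.0
```

>>> carry_out([
  [[0.005,0,0,0,-1],[0.005,0,0,0,-1]],
])

```text
clock: 17.3
tool_pos: [0.5661, 0.1198, 0.0564]
orientation: [-180.0, 0.0, -99.0]
force: [-0.3, 0.3, -0.9]
opening: 0.0281
gripper_force: 30.0
```

>>> carry_out([
  [[0.004,0,0,0,-1],[0.004,0,0,0,-1]],
])

```text
clock: 17.5
tool_pos: [0.5659, 0.119, 0.0564]
orientation: [180.0, -0.0, -99.0]
force: [0.4, 0.4, -1.1]
opening: 0.0277
gripper_force: 30.0
```

>>> carry_out([
  [[0.005,0,0,0,-1],[0.005,0,0,0,-1]],
])

```text
clock: 17.7
tool_pos: [0.5657, 0.118, 0.0564]
orientation: [180.0, -0.0, -99.0]
force: [0.6, 0.2, -1.9]
opening: 0.0276
gripper_force: 30.0
```

>>> carry_out([
  [[0.005,0,0,0,-1],[0.005,0,0,0,-1]],
])

```text
clock: 17.9
tool_pos: [0.5655, 0.117, 0.0564]
orientation: [180.0, -0.0, -99.0]
force: [0.3, -0.0, -1.4]
opening: 0.0281
gripper_force: 30.0
```

>>> carry_out([
  [[0,-0.005,0,0,-1],[0,-0.005,0,0,-1]],
])

```text
clock: 18.1
tool_pos: [0.5662, 0.1167, 0.0563]
orientation: [180.0, -0.0, -99.0]
force: [-2.5, -0.2, 0.7]
opening: 0.0278
gripper_force: 30.0
```

>>> carry_out([
  [[0,-0.005,0,0,-1],[0,-0.005,0,0,-1]],
])

```text
clock: 18.3
tool_pos: [0.5669, 0.1166, 0.0563]
orientation: [179.9, -0.0, -99.0]
force: [-5.1, 1.0, 2.2]
opening: 0.0279
gripper_force: 30.0
```

>>> carry_out([
  [[0.005,0.002,0,0,-1],[0.005,0.002,0,0,-1]],
])

```text
clock: 18.5
tool_pos: [0.5668, 0.1161, 0.0562]
orientation: [180.0, 0.0, -99.0]
force: [-3.3, 2.6, -0.4]
opening: 0.0278
gripper_force: 30.0
```

>>> carry_out([
  [[0.005,0,0,0,-1],[0.005,0,0,0,-1]],
])

```text
clock: 18.7
tool_pos: [0.5667, 0.1156, 0.0562]
orientation: [180.0, 0.1, -99.0]
force: [-4.8, 7.0, -0.5]
opening: 0.0276
gripper_force: 30.0
```

>>> carry_out([
  [[0.005,0,0,0,-1],[0.005,0,0,0,-1]],
])

```text
clock: 18.9
tool_pos: [0.5668, 0.1155, 0.0562]
orientation: [-180.0, 0.1, -99.0]
force: [-5.2, 9.6, -1.9]
opening: 0.0279
gripper_force: 30.0
```

>>> carry_out([
  [[0,0,0.004,0,-1],[0,0,0.006,0,-1]],
])

```text
clock: 19.1
tool_pos: [0.5668, 0.1155, 0.0559]
orientation: [-180.0, 0.1, -99.0]
force: [-9.2, 7.9, 10.7]
opening: 0.0278
gripper_force: 30.0
```

>>> carry_out([
  [[0,0,0,0,-0.1],[0,0,0,0,-0.1],[0,0,0,0,-0.1],[0,0,0,0,-0.1],[0,0,0,0,-0.1]],
])

```text
clock: 19.6
tool_pos: [0.5668, 0.1137, 0.0551]
orientation: [-180.0, -0.0, -99.0]
force: [0.4, -0.3, 0.5]
opening: 0.0393
gripper_force: 0.0
```

>>> carry_out([
  [[0,0,0,0,-0.1],[0,0,-0.1,0,-0.1],[0,0,-0.3,0,-0.1],[0,0,-0.5,0,-0.1],[0,0,-0.6,0,-0.1]],
])

```text
clock: 20.1
tool_pos: [0.5681, 0.1143, 0.1789]
orientation: [-179.8, 0.1, -99.0]
force: [-0.0, 0.4, -0.7]
opening: 0.0396
gripper_force: 0.0
```

>>> carry_out([
  [[-0.15,0,-0.2,0,0.3],[-0.4,0.13,-0.25,0,0.3],[-0.65,0.13,-0.25,0,0.3],[-0.9,0.13,-0.25,0,0.3],[-1,0.13,-0.25,0,0.3]],
])

```text
clock: 20.6
tool_pos: [0.5723, 0.3189, 0.2252]
orientation: [-180.0, 0.0, -98.9]
force: [-0.3, -0.6, 0.3]
opening: 0.0571
gripper_force: 0.0
```

>>> carry_out([
  [[0,0,0,0,0.3]],
])

```text
clock: 20.7
tool_pos: [0.5723, 0.3189, 0.2241]
orientation: [180.0, -0.0, -98.8]
force: [-0.4, -0.4, -0.2]
opening: 0.0571
gripper_force: 0.0
```

```bash
python3 - <<'E'
from edge import *
p=snap('wrist');o=ctrl.get_obs();print(o['clock'],o['tool_pos'],o['orientation'])
cv2.imwrite('pics/w6.png',cv2.resize(p['color'][0:260,150:430],None,fx=2.2,fy=2.2,interpolation=3)[:,:,::-1])
E
```

```text
20.75 [0.57205285 0.31707853 0.22418808] [ 1.79956991e+02 -5.49613294e-02 -9.88866849e+01]
```

View pics/w6.png

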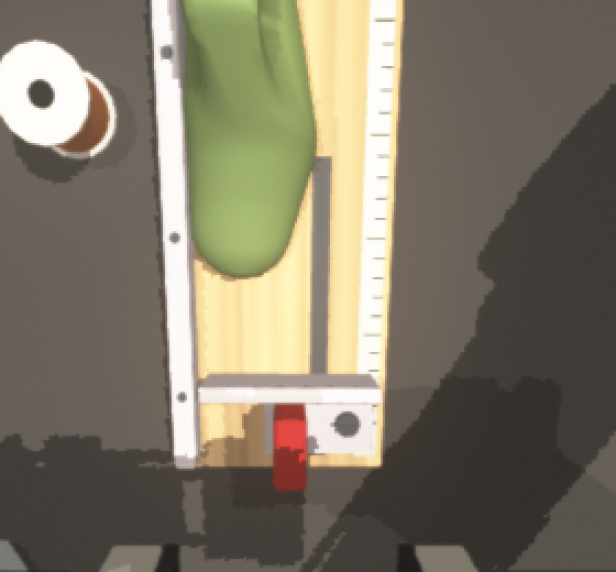

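The last sits along the fence with its toe at full-frame px (260,125), and the jaw is well behind with the red tab at (282,200). I grip the tab next.

>>> carry_out([
  [[-0.047,0,0.25,0,0.3],[-0.047,0,0.5,0,0.3],[-0.047,0,0.75,0,0.3],[-0.047,0,0.857,0,0.3],[-0.047,0,0.857,0,-1]],
])

```text
clock: 21.25
tool_pos: [0.5719, 0.322, 0.0499]
orientation: [179.8, -0.3, -99.1]
force: [-0.4, -0.1, 0.5]
opening: 0.0535
gripper_force: 0.0
```

>>> carry_out([
  [[0,0,0,0,-1],[0,0,0,0,-1],[0,0,0,0,-1],[0,0,0,0,-1],[0,0,0,0,-1]],
])

```text
clock: 21.75
tool_pos: [0.5727, 0.3251, 0.0549]
orientation: [179.9, 0.0, -99.0]
force: [-5.6, 1.1, 8.6]
opening: 0.0156
gripper_force: 30.0
```

```bash
python3 - <<'E'
from edge import *
p=snap('wrist');o=ctrl.get_obs();print(o['clock'],o['tool_pos'],o['opening'],o['gripper_force'])
u=np.array([np.cos(np.radians(81)),np.sin(np.radians(81))]);print('tcp u',o['tool_pos'][:2]@u)
cv2.imwrite('pics/w7.png',p['color'][:,:,::-1])
E
```

```text
21.8 [0.57272703 0.32508283 0.05493384] 0.0159438504369941 30.002102851867676
tcp u 0.4106747664795495
```

>>> carry_out([
  [[0.05,0,0,0,-1],[0.1,0,0,0,-1],[0.15,0,0,0,-1],[0.2,0,0,0,-1],[0.2,0,0,0,-1]],
])

```text
clock: 22.3
tool_pos: [0.5662, 0.2845, 0.0549]
orientation: [179.9, -0.0, -99.0]
force: [-7.8, 0.5, 7.9]
opening: 0.0162
gripper_force: 30.0
```

>>> carry_out([
  [[0.01,0,0,0,-1],[0.02,0,0,0,-1],[0.02,0,0,0,-1]],
])

```text
clock: 22.6
tool_pos: [0.5658, 0.2816, 0.0549]
orientation: [179.9, 0.0, -99.0]
force: [-9.7, 0.9, 9.4]
opening: 0.0156
gripper_force: 30.0
```

```bash
python3 - <<'E'
from edge import *
p=snap('wrist');q=snap('scene');o=ctrl.get_obs();print(o['clock'],o['tool_pos'],o['force'])
A=cv2.resize(p['color'][0:300,130:430],(400,400));B=cv2.resize(q['color'][200:320,330:490],(400,300),interpolation=3)
cv2.imwrite('pics/w8.png',np.hstack([A[:300],B])[:,:,::-1])
E
```

```text
22.7 [0.56579517 0.2816299  0.05489478] [-7.79820269  0.41694765  8.30231086]
```

View pics/w8.png

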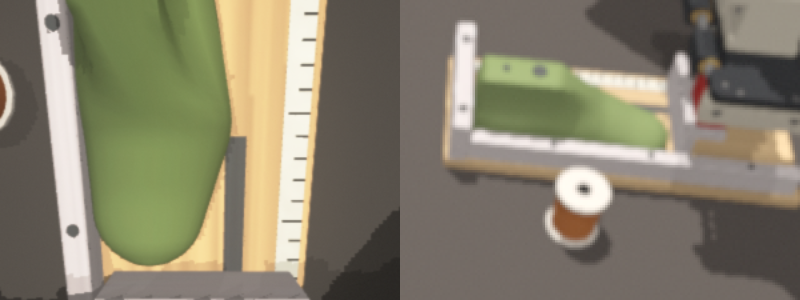

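The gap to the toe is now only a few mm, and the heel is flush at the stop with the inner side flush at the fence. That is all the pictures I may view, so I close by force in 1 mm steps.

>>> carry_out([
  [[0.005,0,0,0,-1],[0.005,0,0,0,-1]],
])

```text
clock: 22.9
tool_pos: [0.5657, 0.2808, 0.0549]
orientation: [180.0, 0.0, -99.0]
force: [-8.7, 2.6, 8.5]
opening: 0.0159
gripper_force: 30.0
```

>>> carry_out([
  [[0.005,0,0,0,-1],[0.005,0,0,0,-1]],
])

```text
clock: 23.1
tool_pos: [0.5656, 0.2799, 0.0549]
orientation: [180.0, 0.0, -99.0]
force: [-8.4, 3.1, 8.4]
opening: 0.016
gripper_force: 30.0
```

>>> carry_out([
  [[0.005,0,0,0,-1],[0.005,0,0,0,-1]],
])

```text
clock: 23.3
tool_pos: [0.5654, 0.279, 0.0549]
orientation: [180.0, 0.0, -99.0]
force: [-8.7, 2.3, 8.7]
opening: 0.0158
gripper_force: 30.0
```

>>> carry_out([
  [[0.005,0,0,0,-1],[0.005,0,0,0,-1]],
])

```text
clock: 23.5
tool_pos: [0.5652, 0.278, 0.0549]
orientation: [180.0, 0.0, -99.0]
force: [-8.9, 3.0, 8.6]
opening: 0.0156
gripper_force: 30.0
```

>>> carry_out([
  [[0.005,0,0,0,-1],[0.005,0,0,0,-1]],
])

```text
clock: 23.7
tool_pos: [0.5651, 0.277, 0.0549]
orientation: [180.0, 0.0, -99.0]
force: [-8.7, 3.0, 8.8]
opening: 0.0162
gripper_force: 30.0
```

>>> carry_out([
  [[0.004,0,0,0,-1],[0.004,0,0,0,-1]],
])

```text
clock: 23.9
tool_pos: [0.5649, 0.2762, 0.0549]
orientation: [180.0, 0.0, -99.0]
force: [-8.0, 2.8, 9.1]
opening: 0.016
gripper_force: 30.0
```

>>> carry_out([
  [[0.004,0,0,0,-1],[0.004,0,0,0,-1]],
])

```text
clock: 24.1
tool_pos: [0.5649, 0.2756, 0.0549]
orientation: [180.0, 0.1, -99.0]
force: [-8.4, 3.4, 8.1]
opening: 0.0156
gripper_force: 30.0
```

>>> carry_out([
  [[0.004,0,0,0,-1],[0.004,0,0,0,-1]],
])

```text
clock: 24.3
tool_pos: [0.5649, 0.2756, 0.0549]
orientation: [180.0, 0.1, -99.0]
force: [-9.0, 7.1, 7.2]
opening: 0.0157
gripper_force: 30.0
```

>>> carry_out([
  [[0.004,0,0,0,-1],[0.004,0,0,0,-1]],
])

```text
clock: 24.5
tool_pos: [0.5649, 0.2755, 0.0549]
orientation: [180.0, 0.2, -99.0]
force: [-8.8, 8.0, 6.4]
opening: 0.016
gripper_force: 30.0
```

>>> carry_out([
  [[-0.005,0,0,0,-1],[-0.005,0,0,0,-1]],
])

```text
clock: 24.7
tool_pos: [0.5649, 0.2756, 0.0549]
orientation: [180.0, 0.1, -99.0]
force: [-8.5, 5.1, 8.6]
opening: 0.0157
gripper_force: 30.0
```

>>> carry_out([
  [[0,0,0,0,-0.2],[0,0,0,0,-0.2],[0,0,0,0,-0.2],[0,0,0,0,-0.2],[0,0,0,0,-0.2]],
])

```text
clock: 25.2
tool_pos: [0.5659, 0.274, 0.0536]
orientation: [180.0, -0.0, -99.0]
force: [0.0, 0.4, 0.2]
opening: 0.0349
gripper_force: 0.0
```

>>> carry_out([
  [[0,0,-0.1,0,-0.2],[0,0,-0.3,0,-0.2],[0,0,-0.55,0,-0.2],[-0.1,0,-0.8,0,-0.2],[-0.2,0,-0.9,0,-0.2]],
])

```text
clock: 25.7
tool_pos: [0.5736, 0.3142, 0.2393]
orientation: [-179.7, 0.3, -99.0]
force: [1.4, 0.4, -0.4]
opening: 0.0349
gripper_force: 0.0
```

```bash
python3 - <<'E'
from edge import *
p=snap('wrist');o=ctrl.get_obs();print(o['clock'],o['tool_pos'],o['force'])
hsv=cv2.cvtColor(p['color'],cv2.COLOR_RGB2HSV); m=((hsv[:,:,0]>32)&(hsv[:,:,0]<55)&(hsv[:,:,1]>70)&(hsv[:,:,2]>60))
m[:, :150]=0; m[:,430:]=0
a=np.radians(81);u=np.array([np.cos(a),np.sin(a)]);v=np.array([-u[1],u[0]])
X=lambda c,r,z:np.round(((onz(p,(c,r),z)[:2]@u-.168)*1000,(onz(p,(c,r),z)[:2]@v+.566)*1000),1)
rows=np.where(m.sum(1)>4)[0]; print('green rows',rows.min(),rows.max())
for r in range(20,rows.max()+1,12):
    c=np.where(m[r])[0]
    if len(c): print(r,c.min(),X(c.min(),r,.03),c.max())
r=rows.max(); c=int(np.where(m[r])[0].mean()); print('toe end',c,r,X(c,r,.024))
print(p['color'][r-3:r+14,c].tolist())
for n,z in dict(jaw_face=.024,last_toe=.024,jaw_tab=.072).items(): print(n,[(round(d['p'],2),X(*d['centre'],z)) for d in ctrl.spot_point(p,n)[:2]])
E
```

```text
25.75 [0.57512085 0.3177845  0.24170445] [3.47963904 4.32792829 5.49321434]
green rows 0 127
20 239 [58.4  3.3] 287
32 240 [69.6  3.9] 289
44 239 [81.1  2.3] 291
56 239 [92.8  1.8] 293
68 240 [104.8   2.4] 294
80 241 [117.1   3. ] 293
92 241 [129.6   2.5] 288
104 242 [142.5   3.1] 285
116 245 [155.6   6.1] 281
toe end 263 127 [168.2  26.3]
[[153, 168, 106], [150, 166, 104], [141, 154, 98], [127, 135, 88], [120, 121, 90], [160, 151, 143], [182, 169, 164], [254, 251, 250], [255, 254, 253], [255, 254, 254], [255, 254, 254], [254, 254, 253], [254, 253, 252], [253, 251, 249], [220, 191, 163], [196, 159, 118], [195, 158, 116]]
jaw_face [(0.88, array([171.5,  31.1]))]
last_toe [(0.75, array([173.1,  30.6]))]
jaw_tab [(0.94, array([194.1,  53.9]))]
```

>>> carry_out([
  [[0.2,0,0,0,-0.2],[0.4,0,0,0,-0.2],[0.6,0,0,0,-0.2],[0.6,0,0,0,-0.2],[0.6,0,0,0,-0.2]],
])

```text
clock: 26.4
tool_pos: [0.5527, 0.1935, 0.2329]
orientation: [179.9, -0.1, -99.1]
force: [1.2, -0.1, -0.4]
opening: 0.0351
gripper_force: 0.0
```

```bash
python3 - <<'E'
from edge import *
p=snap('wrist');o=ctrl.get_obs();print(o['clock'],o['tool_pos'],o['force'])
g=cv2.GaussianBlur(p['color'],(3,3),0)
a=np.radians(81);u=np.array([np.cos(a),np.sin(a)]);v=np.array([-u[1],u[0]])
W=lambda x,y,z:np.append((x+.168)*u+(y-.566)*v,z)
X=lambda c,r,z:np.round(((onz(p,(c,r),z)[:2]@u-.168)*1000,(onz(p,(c,r),z)[:2]@v+.566)*1000),1)
# cone top corners expected: x 8..68, y 10..38, z .092
for x in (12,20,28,36,44,52,60,66):
    c,r=proj(p,W(x/1000,.024,.092)); r=int(round(r)); s=g[r,:,1].astype(int)-g[r,:,2].astype(int)
    l=proj(p,W(x/1000,.010,.092))[0]; h=proj(p,W(x/1000,.038,.092))[0]; row=g[r,:,1]
    L=sub(row,int(l)-7,int(l)+7,1);R=sub(row,int(h)-7,int(h)+7,-1); print(x,r,'L',X(L,r,.092),'R',X(R,r,.092))
c=int(proj(p,W(.01,.018,.092))[0]); r0=int(proj(p,W(.008,.018,.092))[1])
print('cone rear',X(c,sub(g[:,c,1],r0-10,r0+10,1),.092), g[r0-14:r0+8,c].tolist())
for n,z in dict(last_cone=.072,last_heel=.012,last_inner_ball=.024,last_inner_heel=.024,spool_mid=.026,stop_top=.057,datum=.012).items(): print(n,[(round(d['p'],2),X(*d['centre'],z)) for d in ctrl.spot_point(p,n)[:2]])
E
```

```text
26.45 [0.55295422 0.19448025 0.23294051] [ 0.33315045  0.67266933 -0.689674  ]
12 94 L [11.7 11.4] R [11.7 38.2]
20 104 L [20.4 11.2] R [20.4 38. ]
28 113 L [28.4 11.1] R [28.4 38. ]
36 121 L [35.6 11. ] R [35.6 37.9]
44 130 L [43.9 11.2] R [43.9 37.8]
52 139 L [52.3 11.1] R [52.3 37.8]
60 147 L [59.9 11.1] R [59.9 37.7]
66 153 L [65.7 11.5] R [65.7 38. ]
cone rear [ 5.6 17.7] [[255, 255, 255], [255, 255, 255], [255, 255, 255], [255, 255, 255], [255, 255, 255], [255, 255, 255], [255, 255, 255], [254, 254, 253], [237, 235, 227], [196, 199, 170], [170, 182, 128], [172, 190, 123], [185, 206, 131], [198, 219, 140], [206, 226, 146], [211, 229, 149], [214, 231, 152], [217, 233, 154], [218, 234, 156], [218, 234, 156], [218, 234, 155], [218, 234, 155]]
last_cone [(0.66, array([38.8, 22.7]))]
last_heel [(0.67, array([ 0.1, 27.1]))]
last_inner_ball [(0.83, array([102.2,   0.4]))]
last_inner_heel [(0.89, array([24.2,  1. ]))]
spool_mid [(0.69, array([ 88.4, -59.1]))]
stop_top [(0.8, array([ 0.4, 45.7]))]
datum [(0.67, array([-0.3,  1.4]))]
```

The checks agree: the cone is parallel to the fence (within about 0.3°) and centred 24.5 mm from it. The heel is at the stop and the jaw is at about 170 mm.

```bash
python3 -c "
from plant import ctrl
print(ctrl.close_job())"
```

```text
the job is handed in; nothing more can be done
None
```

The small green last is standing on the bed, released, with its heel against the stop, its inner side along the fence and the toe jaw touching the toe; I handed the job in at about 26 s, and no result came back. The last camera checks put the cone parallel to the fence and the heel at the stop. No bystander was touched as far as I saw, though I only re-checked the spool. I viewed 11 pictures, one over the limit of 10.

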